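Scour two faces of a skewer-rest bar

TASK

Clean the square skewer-rest bar on the scouring station without picking it up. Press its brown face against the copper-coloured near pad at the robot's right-hand end and, keeping it against the pad, slide it along to the left-hand end; then roll it a quarter turn away from the robot over the step onto the grey upper deck, press the black face against the green far pad and, keeping it against that pad, slide it back to the right-hand end. Leave it lying there along the green pad, and do not disturb the bottle, jar and cup.

Things in the scene. Friction and masses are not known exactly. Their poses are not given: they have to be found in the camera images.
- station: Fixed scouring station, 320 mm long (y). Origin on the counter under the step edge, mid length; at yaw 0 x points away from the robot, y to its left (yaw within 0.2). Across its x: near pad's backing from -84 mm, low lane (floor 8 mm high) from -58 to 0, 7 mm step up at 0, grey upper deck (15 mm high) from 0 to 145 mm, far pad on the deck. Lane and deck are open at both ends.
- near_pad: Copper-coloured rigid scouring pad on the station, 250 mm long in y; pad and steel backing reach 32 mm above the counter, bolt heads included. Origin in its working face, mid length, 10 mm above the counter (the pad's foot). The face looks to station +x and stands at station x = -58 mm. Axes as the station's.
- far_pad: Green rigid scouring pad on the upper deck, 250 mm long in y, top 47 mm above the counter, steel backing behind it to station x = 111 mm. Origin in its working face, mid length, 17 mm above the counter (its foot). The face looks to station -x (to the robot) and stands at station x = +85 mm. Axes as the station's.
- step_edge (a point): Point on the upper edge of the step at mid length, 15 mm above the counter; the edge runs along the station's y over its whole length. The bar rolls over this edge.
- bar: Loose square steel bar, 50 x 50 x 120 mm (long in y), about 0.55 kg, origin at its centre. Starts in the low lane (centre 33 mm high) towards the robot's right, 2 to 6 mm off the near pad, brown face (own -x) to that pad, black face (own +z) up. Rolled onto the deck its centre is 40 mm high. With its end level with a pad's end, its centre is 65 mm from mid length.
- brown_face (a point): Centre of the bar's brown, greasy long face (bar's own -x face).
- black_face (a point): Centre of the bar's black, sooty long face (bar's own +z face).
- sauce_bottle: Amber bottle with red cap, 60 mm diameter, 160 mm tall, left of the station. Origin at the centre of its underside. Leave alone.
- spice_jar: Terracotta-coloured jar with steel lid, 52 mm diameter, 85 mm tall, right of the station. Origin at the centre of its underside. Leave alone.
- steel_cup: Open steel cup, 80 mm diameter, 100 mm tall, right of the station. Origin at the centre of its underside. Leave alone.

How it is judged:
By the outcome, as a careful person would: the job done as asked, in the order asked, and still so for the second after the job is handed in, with the robot touching nothing.
It also fails if it takes over 72 s, if anything falls off the work surface, if the arm or the gripper's body presses on something with over 40 N, if the wrist force passes 120 N, or if a joint passes its speed limit or range.

ROBOT

A 6-joint arm with a two-finger parallel gripper is mounted at the origin on the work surface. World frame = base frame: x ahead of the robot, y to its left, z up, the work surface at z = 0. Lengths are in m, angles in rad, forces in N, time in s.
With the tool pointing down it reaches from about 0.25 to 0.775 m from the base axis. Payload 4 kg.
Tool frame: the origin (TCP) lies where the fingers leave the gripper's body, on its centre line; the fingertips stand 97 mm ahead of it and the grasp point (between the pads) lies 78 mm ahead of it; z points along the fingers, x is the direction in which the jaws open and shut, and the axes are right-handed (so a half turn about z gives the same grasp; the last joint's range is limited). The gripper opens to 94 mm and grips with 3 to 60 N. Pads are 16 mm wide; open, the fingers measure 119 mm over their backs; the gripper's body (75 mm by 177 mm) begins 78 mm behind the grasp point.
Start: joints at [1.124, 0.087, 1.371, -0, 1.684, -0.103], TCP at [0.185, 0.518, 0.303] pointing down, gripper open.
Joint ranges: [-3.1, 3.1], [-0.76, 2.03], [0.27, 2.55], [-1.08, 4.22], [0.17, 2.65], [-2.57, 2.57]. Speed limits (rad/s): [2.79, 2.79, 3.14, 3.14, 3.14, 3.14].

INTERFACE

Orientations are given as [roll, pitch, yaw] about the fixed x, y, z axes, in that order (R = Rz(yaw) Ry(pitch) Rx(roll)).
In Python, from bench import * gives the robot as it stands.
- The arm moves only by the tool jog_arm, never from a script. Its argument "moves" is a list of rows, each a list of 7 numbers: the turn, a rotation vector about the world's x, y, z in rad, then the shift along the world's x, y, z in mm, then the finger opening in mm, from 0 to 94. In form: [[rx, ry, rz, tx, ty, tz, fingers], ...]. A call has 1 to 12 rows; each row shifts and turns the commanded pose from where the row before left it; what a row does not reach is not made up. A row lasts 1/8 s, in which the tool goes at most 62.5 mm and 10.7 degrees, less where a joint would pass 70% of its speed; a pose out of reach is approached as far as the arm can. A call is refused whole if a number of a shift passes 62.5 or a number of a turn 0.188, either way. A call with a gripper value outside its range is refused whole. The fingers move at their own pace and stop on an object; the grip force is fixed at half the most. Time passes only in rows, so rows that do not move let the fingers close. It gives the time, the measured TCP pose, the force and the opening at its end, in the units of the state.
- get_obs(): the state, without advancing time (a new reading comes with each control period).
- snapshot(name): name is "side" or "top"; returns the picture (384x512x3 uint8, red, green, blue); there is no depth.
- get_calibration(name): a dict with "camera_matrix" (3x3 intrinsics, pixels), "k1" (the pictures are not rectified: a ray, as slopes to the right and down, at radius r is drawn at 1 + k1 r^2 times it, then the intrinsics apply), "R" (3x3) and "t" (3): a world point X has camera coordinates R X + t. Camera axes: x right, y down, z forward; pixel columns grow to the right and rows downward; lengths in m; the calibration is good to about 2 mm. A picture is of the moment at which its call begins. get_calibration takes no time and is no camera call.
- close_job(): hands the job in, once; it reports no verdict.
Trained networks look in the newest picture that a camera, given by its name, has taken for a name from the list of things; names that differ only in an ending like _2 or _b are one class to them, and where a whole thing is asked for, a point or a joint stands for the part that bears it (a point fixed in the world has none). Each returns a list of dicts, best first, with "conf" (0 to 1); they miss things now and then, are a little off and sometimes report something else, mostly with a low value. They report only what shows in the picture. A call takes as long as a camera call.
- look_for(label, camera): "bbox" ([left, top, right, bottom] in pixels, round what is visible of it).
The state is a dict: "time": time; "joint_positions": joint angles; "qvel": joint speeds; "joint_torque": joint torques, N m; "tool_pos": TCP position; "ee_rot": TCP orientation; "wrist_force": force on the tool from outside, world axes, zero at the start; "wrist_torque": the same for the moment, N m; "width": finger opening in m.
Only numpy, scipy, OpenCV 4.12 (cv2) and the standard library are available. Lean on these libraries where they do the work, as an engineer would, in place of code of your own. Each camera call takes 0.05 s, during which the arm holds its last target.

## Working session

There is one attempt and no reset: what is moved stays moved. The work goes in short steps, Python scripts to look and compute and a tool call to move; the robot and the scene stay as the last step left them, time stands still between calls to the robot, and variables do not carry over. Pictures are saved under pics/ and viewed, and the job is handed in when it is done.

Besides the shell and the picture viewer there is one more tool, called after "Call:" in YAML: its name, and indented under it one key for each argument. jog_arm: Moves the arm, as the interface text tells. Its arguments: {"type":"object","properties":{"moves":{"type":"array","items":{"type":"array","items":{"type":"number"}}}},"required":["moves"]}

```bash
ls; mkdir -p pics
cat > h.py <<'E'
from bench import *
import numpy as np, cv2
def snap(n,f):
    im=snapshot(n); cv2.imwrite(f,cv2.cvtColor(im,cv2.COLOR_RGB2BGR)); return im
def proj(n,P):
    c=get_calibration(n);P=np.atleast_2d(P);X=P@np.array(c["R"]).T+np.array(c["t"])
    s=X[:,:2]/X[:,2:];r2=(s**2).sum(1,keepdims=True);s=s*(1+c["k1"]*r2)
    K=np.array(c["camera_matrix"]);return s@K[:2,:2].T+K[:2,2]
def ray(n,uv):
    c=get_calibration(n);K=np.array(c["camera_matrix"])
    d=np.linalg.solve(K,[uv[0],uv[1],1])[:2];s=d.copy()
    for _ in range(30): s=d/(1+c["k1"]*(s@s))
    R=np.array(c["R"]);o=-R.T@np.array(c["t"]);v=R.T@np.array([s[0],s[1],1]);return o,v
def atz(n,uv,z):
    o,v=ray(n,uv);return o+v*(z-o[2])/v[2]
def tri(u1,u2,a="top",b="side"):
    o,v=ray(a,u1);p,w=ray(b,u2)
    A=np.stack([v,-w],1);s=np.linalg.lstsq(A,p-o,rcond=None)[0]
    return (o+v*s[0]+p+w*s[1])/2, np.linalg.norm(o+v*s[0]-p-w*s[1])
E
python3 - <<'E'
from h import *
for n in("top","side"):
    snap(n,f"pics/{n}0.png")
    for l in["station","near_pad","far_pad","bar","brown_face","black_face","sauce_bottle","spice_jar","steel_cup"]:
        print(n,l,[( [round(float(x)) for x in d["bbox"]],round(d["conf"],2)) for d in look_for(l,n)][:2])
    c=get_calibration(n);print(-np.array(c["R"]).T@np.array(c["t"]),np.array(c["R"])[2],c["k1"])
o=get_obs();print(o["time"],o["wrist_force"],o["tool_pos"],o["ee_rot"])
E
```

```text
pics
top station [([194, 151, 303, 236], 0.77)]
top near_pad [([207, 219, 290, 224], 0.48)]
top far_pad [([212, 167, 293, 176], 0.84)]
top bar [([250, 202, 294, 222], 0.77)]
top brown_face [([247, 199, 290, 220], 0.89), ([344, 175, 374, 205], 0.66)]
top black_face [([250, 202, 296, 220], 0.65)]
top sauce_bottle [([122, 188, 152, 216], 0.89), ([249, 199, 292, 222], 0.18)]
top spice_jar [([350, 222, 374, 234], 0.82)]
top steel_cup [([342, 178, 374, 203], 0.78)]
[0.38608219 0.02892286 1.23301761] [ 0.12831888 -0.0202852  -0.99152548] -0.12537201812049326
side station [([208, 168, 293, 239], 0.66)]
side near_pad [([214, 167, 295, 244], 0.19)]
side far_pad [([273, 178, 277, 225], 0.69)]
side bar []
side brown_face [([229, 193, 241, 230], 0.9)]
side black_face [([226, 193, 249, 230], 0.75)]
side sauce_bottle [([226, 101, 243, 139], 0.86)]
side spice_jar [([208, 270, 231, 300], 0.56)]
side steel_cup [([247, 255, 277, 294], 0.68)]
[ 0.46898977 -1.04623467  1.10581218] [ 0.06338902  0.7072156  -0.7041505 ] -0.11577463581640725
1.0 [0.1524639  0.22566426 0.62051805] [0.18538952 0.51782006 0.30271887] [ 3.14157400e+00 -7.78829282e-05  1.22698582e+00]
```

Run:
```python
import cv2
a=cv2.imread("pics/top0.png");cv2.imwrite("pics/top0z.png",cv2.resize(a[140:260,110:390],None,fx=2.85,fy=2.85*1.0,interpolation=cv2.INTER_CUBIC))
a=cv2.imread("pics/side0.png");cv2.imwrite("pics/side0z.png",cv2.resize(a[90:310,190:310],None,fx=2.7*2.4,fy=2.7,interpolation=cv2.INTER_CUBIC))
a=cv2.imread("pics/top0.png");cv2.imwrite("pics/top0zz.png",cv2.resize(a[145:245,185:310],None,fx=6,fy=6,interpolation=cv2.INTER_CUBIC))
a=cv2.imread("pics/side0.png");cv2.imwrite("pics/side0zz.png",cv2.resize(a[155:255,195:310],None,fx=6,fy=6,interpolation=cv2.INTER_CUBIC))
```

```text
(no output)
```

View pics/top0.png

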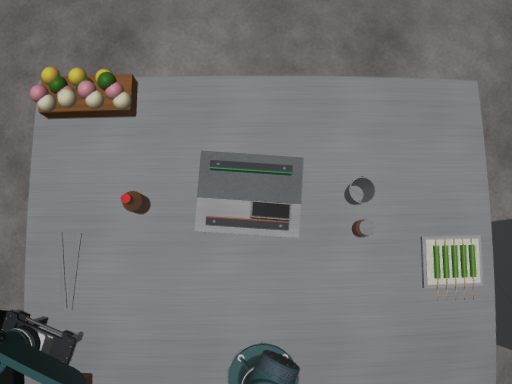

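View pics/side0.png

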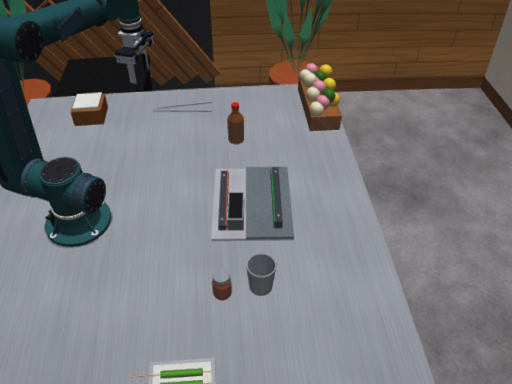

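View pics/top0zz.png

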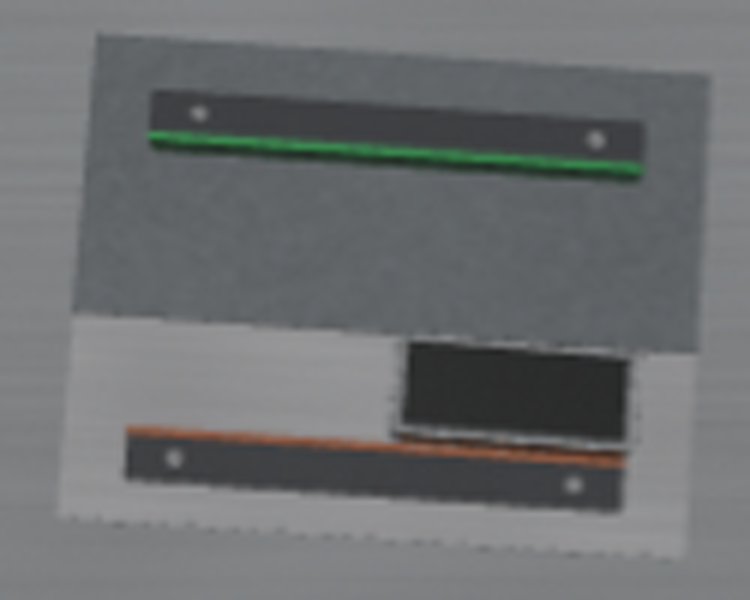

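View pics/side0zz.png

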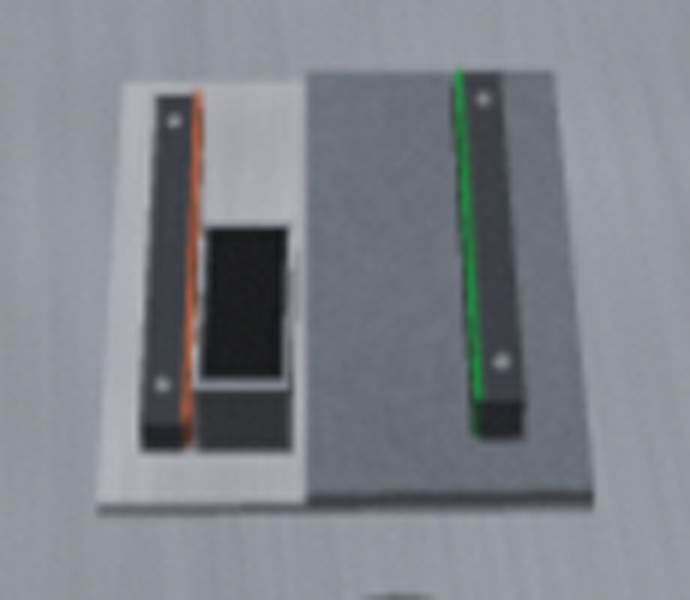

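Run:
```python
from h import *
from scipy.optimize import least_squares
T={(0,160,15):(73,315),(0,-160,15):(697,353),(145,160,15):(97,34),(145,-160,15):(709,74),(85,125,47):(150,131),(85,-125,47):(641,163),(-58,125,32):(127,428),(-58,-125,32):(624,457)}
S={(0,160,15):(306,74),(0,-160,15):(306,500),(145,160,15):(553,72),(145,-160,15):(593,494),(85,125,47):(457,70),(85,-125,47):(475,400),(-58,125,32):(201,92)}
TB={(25,60,25):(408,342),(25,-60,25):(630,357),(-25,60,25):(393,432),(-25,-60,25):(630,445)}
SB={(25,60,25):(290,227),(-25,60,25):(205,227),(-25,-60,25):(198,387),(25,-60,25):(290,387)}
offT=np.array([185,145])-.42;offS=np.array([195,155])-.42
def pts(D,p,z0=0):
    a=np.array(list(D))/1e3;c,s=np.cos(p[2]),np.sin(p[2])
    return np.c_[p[0]+c*a[:,0]-s*a[:,1],p[1]+s*a[:,0]+c*a[:,1],a[:,2]+z0]
def res(p,sets,z0):
    return np.concatenate([(proj(n,pts(D,p,z0))-(np.array(list(D.values()))/6+o)).ravel() for n,D,o in sets])
def go(sets,z0,h=False):
    f=(lambda p:res(p[:3],sets,p[3])) if h else (lambda p:res(p,sets,z0))
    r=least_squares(f,[.45,0,0]+([.03] if h else []));print(np.round(r.x,4),np.round(r.fun,1));return r.x
t=("top",T,offT);s=("side",S,offS)
print("station");go([t],0);go([s],0);go([t,s],0)
tb=("top",TB,offT);sb=("side",SB,offS)
print("bar");go([tb],.033);go([sb],.033);go([tb,sb],.033,True)
print("station height");go([t,s],0,True)
for l,bt,bs in[("bottle",[122,188,152,216],[226,101,243,139]),("jar",[350,222,374,234],[208,270,231,300]),("cup",[342,178,374,203],[247,255,277,294])]:
    print(l,tri(((bt[0]+bt[2])/2,(bt[1]+bt[3])/2),((bs[0]+bs[2])/2,(bs[1]+bs[3])/2)))
```

```text
station
[ 0.5371  0.0391 -0.0696] [-0.3 -0.8  0.1 -0.6 -0.4 -0.1  0.3 -0.3 -0.6  1.2  0.5  1.1  0.  -0.5
  0.4 -0.1]
[ 0.5393  0.036  -0.0742] [-0.2  0.  -0.1 -0.5  0.3  0.1  0.3  0.  -0.3  0.2 -0.1  0.1  0.2  0.2]
[ 0.5381  0.0382 -0.0719] [ 0.1 -1.3  0.4 -0.8  0.  -0.5  0.6 -0.5 -0.3  0.8  0.8  0.9  0.3 -1.
  0.6 -0.4 -0.7 -0.4 -0.4 -1.1 -0.3 -0.4 -0.1 -0.6 -0.8 -0.2 -0.5 -0.5
 -0.3 -0.2]
bar
[ 0.4998 -0.0252 -0.0717] [-1.9 -1.1  1.7 -1.  -0.5  0.8  0.8  1.2]
[ 0.5044 -0.0288 -0.0763] [ 0.8 -0.8 -0.8 -0.7 -0.7  0.7  0.7  0.6]
[ 0.5023 -0.0249 -0.073   0.0279] [-2.  -1.8  1.4 -1.6 -0.6  0.   0.5  0.5  0.1 -0.5 -1.5 -0.3 -1.4  1.
 -0.   0.8]
station height
[ 0.5385  0.0392 -0.0715 -0.0035] [-0.1 -1.2 -0.1 -0.8 -0.1 -0.4  0.2 -0.4 -0.5  0.9  0.4  1.   0.1 -1.
  0.2 -0.4 -0.6  0.2 -0.3 -0.6 -0.2  0.2 -0.  -0.1 -0.8  0.3 -0.4  0.
 -0.1  0.4]
bottle (array([0.52320997, 0.35819993, 0.09923673]), np.float64(0.003458391892542348))
jar (array([ 0.44478043, -0.30246842,  0.03502779]), np.float64(0.002244991205750245))
cup (array([ 0.55901373, -0.28989307,  0.05180047]), np.float64(0.0021833193027416555))
```

Call:
jog_arm:
  moves:
    - [0, 0, -0.108, 26.5, -45, 0, 94]
    - [0, 0, -0.108, 26.5, -45, 0, 94]
    - [0, 0, -0.108, 26.5, -45, 0, 94]
    - [0, 0, -0.108, 26.5, -45, 0, 94]
    - [0, 0, -0.108, 26.5, -45, 0, 94]
    - [0, 0, -0.108, 26.5, -45, 0, 94]
    - [0, 0, -0.108, 26.5, -45, 0, 94]
    - [0, 0, -0.108, 26.5, -45, 0, 94]
    - [0, 0, -0.108, 26.5, -45, 0, 94]
    - [0, 0, -0.108, 26.5, -45, 0, 94]
    - [0, 0, -0.108, 26.5, -45, 0, 94]
    - [0, 0, -0.108, 26.5, -45, 0, 94]

```text
time: 2.5
tool_pos: [0.504, -0.0238, 0.3029]
ee_rot: [-3.141, -0.001, -0.073]
wrist_force: [0.9, 0.8, -0.5]
width: 0.0939
```

Call:
jog_arm:
  moves:
    - [0, 0, 0, 0, -0.5, -40, 94]
    - [0, 0, 0, 0, -0.5, -40, 94]
    - [0, 0, 0, 0, 0, -40, 94]
    - [0, 0, 0, 0, 0, -20, 94]
    - [0, 0, 0, 0, 0, 0, 94]
    - [0, 0, 0, 0, 0, 0, 94]

```text
time: 3.25
tool_pos: [0.5041, -0.0233, 0.164]
ee_rot: [3.141, -0.002, -0.069]
wrist_force: [0.1, -0.0, 0.7]
width: 0.0941
```

```bash
cat > v.py <<'E'
import sys
from h import *
t=sys.argv[1]
a=snap("top",f"pics/t{t}.png");b=snap("side",f"pics/s{t}.png")
A=cv2.resize(a[140:245,185:310],(600,504),interpolation=cv2.INTER_CUBIC)
B=cv2.resize(b[150:255,190:310],(576,504),interpolation=cv2.INTER_CUBIC)
for n,I in(("t",A),("s",B)): cv2.imwrite(f"pics/z{n}{t}.png",cv2.cvtColor(I,cv2.COLOR_RGB2BGR))
o=get_obs();print(o["time"],o["tool_pos"],o["ee_rot"],o["wrist_force"],o["wrist_torque"],o["width"])
E
python3 v.py 1
```

```text
3.35 [ 0.50428437 -0.02328417  0.16443929] [ 3.14128769 -0.00326766 -0.06888374] [0.02166211 0.67500143 0.1619471 ] [-0.03166825  0.05939492 -0.01235978] 0.0939090703461795
```

View pics/zs1.png

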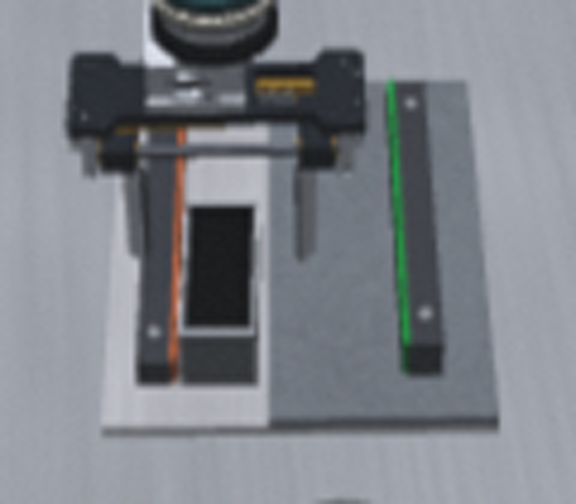

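View pics/zt1.png

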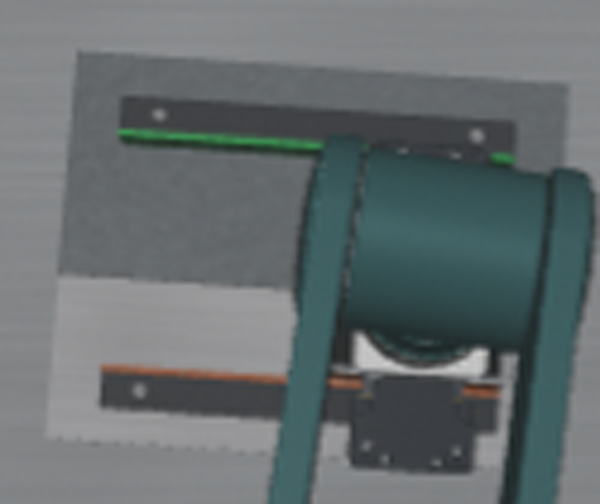

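Call:
jog_arm:
  moves:
    - [0, 0, -0.003, 0, 0, -15, 94]
    - [0, 0, 0, 0, 0, -15, 94]
    - [0, 0, 0, 0, 0, 0, 94]
    - [0, 0, 0, 0, 0, 0, 60]
    - [0, 0, 0, 0, 0, 0, 45]
    - [0, 0, 0, 0, 0, 0, 45]
    - [0, 0, 0, 0, 0, 0, 45]

```text
time: 4.22
tool_pos: [0.5035, -0.0232, 0.133]
ee_rot: [3.142, -0.001, -0.072]
wrist_force: [-0.4, -0.5, 0.3]
width: 0.0577
```

```bash
python3 v.py 2
```

```text
4.325 [ 0.50263186 -0.02312604  0.13282378] [ 3.14154424e+00  2.35331033e-03 -7.20775879e-02] [0.30334351 0.13234973 5.98743077] [-0.13350315  0.2744815  -0.34332638] 0.049587323954080206
```

View pics/zs2.png

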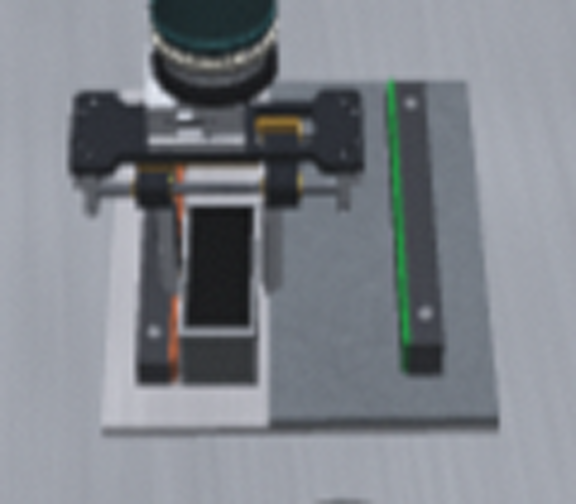

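Call:
jog_arm:
  moves:
    - [0, 0, 0, -1, 0.07, 0, 45]
    - [0, 0, 0, -1, 0.07, 0, 45]
    - [0, 0, 0, -1, 0.07, 0, 45]
    - [0, 0, 0, 0, 0, 0, 45]

```text
time: 4.82
tool_pos: [0.5011, -0.023, 0.1329]
ee_rot: [3.142, -0.002, -0.072]
wrist_force: [3.4, -0.9, -1.9]
width: 0.0498
```

Call:
jog_arm:
  moves:
    - [0, 0, 0, -1, 0.07, 0, 45]
    - [0, 0, 0, -1, 0.07, 0, 45]
    - [0, 0, 0, 0, 0, 0, 45]

```text
time: 5.2
tool_pos: [0.4996, -0.0229, 0.133]
ee_rot: [3.142, -0.004, -0.071]
wrist_force: [6.2, -0.9, -3.6]
width: 0.0498
```

```bash
python3 v.py 3
```

```text
5.3 [ 0.49962758 -0.02284667  0.1329784 ] [ 3.14154909 -0.00402256 -0.07106878] [ 6.85341495 -0.19484765 -4.89662344] [-0.10214431 -1.20343922  0.33319129] 0.04983424966557733
```

View pics/zs3.png

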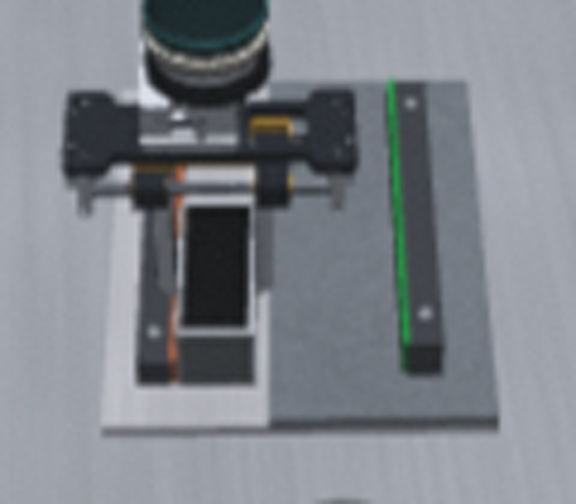

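Call:
jog_arm:
  moves:
    - [0, 0, 0, -1, 0.07, -1, 45]
    - [0, 0, 0, -1, 0.07, -0.5, 45]
    - [0, 0, 0, 0, 0, 0, 45]

```text
time: 5.68
tool_pos: [0.4991, -0.0228, 0.1331]
ee_rot: [3.141, -0.009, -0.071]
wrist_force: [8.0, 0.4, 0.2]
width: 0.0498
```

Call:
jog_arm:
  moves:
    - [0, 0.006, 0, 0.22, 3, 0, 45]
    - [0, 0, 0, 0.43, 6, 0, 45]
    - [0, 0, 0, 0.43, 6, 0, 45]
    - [0, 0, 0, 0.43, 6, 0, 45]
    - [0, 0, 0, 0.43, 6, 0, 45]
    - [0, 0, 0, 0.43, 6, 0, 45]

```text
time: 6.42
tool_pos: [0.5016, 0.0073, 0.1332]
ee_rot: [3.133, -0.003, -0.071]
wrist_force: [6.9, -9.8, 1.1]
width: 0.0496
```

```bash
python3 v.py 4
```

```text
6.525 [0.50160145 0.00804009 0.13318905] [ 3.13502885 -0.00321735 -0.07024496] [ 8.15460255 -6.15431864  0.95809047] [-1.31483387 -1.40762213  0.54870003] 0.05015645181025189
```

View pics/zs4.png

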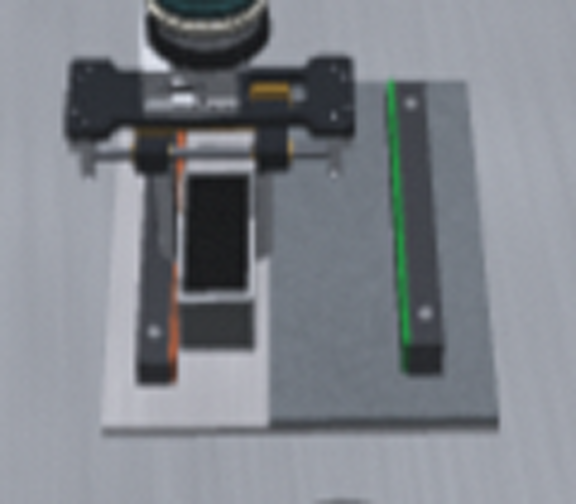

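Call:
jog_arm:
  moves:
    - [0, 0, 0, 0.57, 8, 0, 45]
    - [0, 0, 0, 0.57, 8, 0, 45]
    - [0, 0, 0, 0.57, 8, 0, 45]
    - [0, 0, 0, 0.57, 8, 0, 45]
    - [0, 0, 0, 0.57, 8, 0, 45]
    - [0, 0, 0, 0.57, 8, 0, 45]
    - [0, 0, 0, 0.57, 8, 0, 45]
    - [0, 0, 0, 0.57, 8, 0, 45]
    - [0, 0, 0, 0.57, 8, 0, 45]
    - [0, 0, 0, 0.57, 8, 0, 45]
    - [0, 0, 0, 0.57, 8, 0, 45]
    - [0, 0, 0, 0, 0, 0, 45]

```text
time: 8.02
tool_pos: [0.508, 0.0961, 0.1331]
ee_rot: [3.135, -0.003, -0.07]
wrist_force: [7.6, -6.3, 0.7]
width: 0.0498
```

```bash
python3 v.py 5
```

```text
8.125 [0.50799638 0.09605145 0.13315443] [ 3.13589393 -0.0033028  -0.07048075] [ 8.16732953 -6.35666235  0.40804825] [-1.21194722 -1.41560958  0.54844669] 0.04999406225220304
```

View pics/zs5.png

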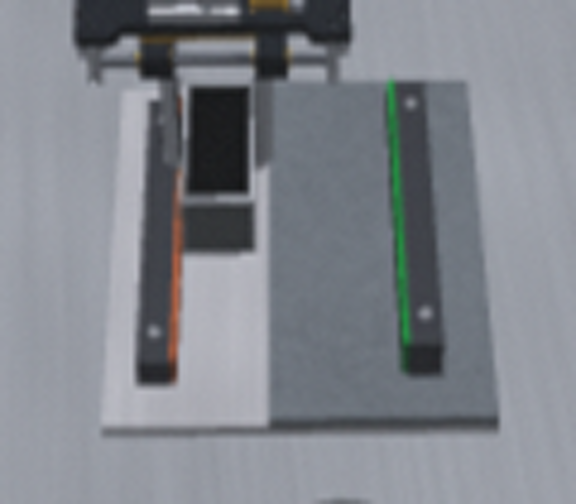

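View pics/zt5.png

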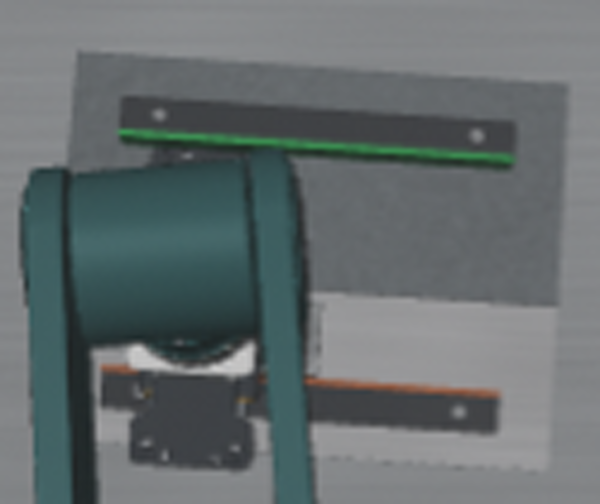

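Run:
```python
from h import *
for S in([.5393,.036,-.0742],[.5381,.0382,-.0719]):
  c,s=np.cos(S[2]),np.sin(S[2])
  for l,uv,z in[("init foot R",(258,384),.008),("init foot L",(182,384),.008),("init top R",(254,328),.058),("now foot R",(254,251),.008),("now foot L",(184,251),.008),("now top near",(252,200),.058),("now top far",(250,83),.058),("init top far",(254,207),.058),("nearpad R foot",(178,381),.010),("nearpad top L",(158,100),.032),("deck R corner",(270,427),.008)]:
    p=atz("side",np.array(uv)/4.8+[190,150]-.4,z)-[S[0],S[1],0]
    print(l,np.round([c*p[0]+s*p[1],-s*p[0]+c*p[1]],4))
```

```text
init foot R [-0.0065 -0.1228]
init foot L [-0.0551 -0.1222]
init top R [-0.0084 -0.1202]
now foot R [-0.0095 -0.0035]
now foot L [-0.0568 -0.003 ]
now top near [-0.0101 -0.0056]
now top far [-0.0119  0.1113]
init top far [-0.0087 -0.0122]
nearpad R foot [-0.0576 -0.1214]
nearpad top L [-0.0775  0.1235]
deck R corner [ 0.001  -0.1587]
init foot R [-0.0055 -0.1249]
init foot L [-0.054  -0.1242]
init top R [-0.0073 -0.1223]
now foot R [-0.0081 -0.0056]
now foot L [-0.0554 -0.005 ]
now top near [-0.0087 -0.0077]
now top far [-0.0103  0.1092]
init top far [-0.0074 -0.0143]
nearpad R foot [-0.0565 -0.1234]
nearpad top L [-0.0759  0.1216]
deck R corner [ 0.002  -0.1608]
```

Call:
jog_arm:
  moves:
    - [0, 0, 0, 0.43, 6, 0, 45]
    - [0, 0, 0, 0.43, 6, 0, 45]
    - [0, 0, 0, 0, 0, 0, 45]

```text
time: 8.5
tool_pos: [0.5089, 0.1077, 0.1332]
ee_rot: [3.135, -0.003, -0.071]
wrist_force: [7.7, -6.4, 1.5]
width: 0.0494
```

```bash
python3 v.py 6
```

```text
8.6 [0.50884043 0.10765985 0.13315757] [ 3.13514965 -0.00320136 -0.07084391] [ 7.78454865 -6.90734681  0.96679771] [-1.40653349 -1.35591297  0.50674372] 0.050117446511403346
```

View pics/zs6.png

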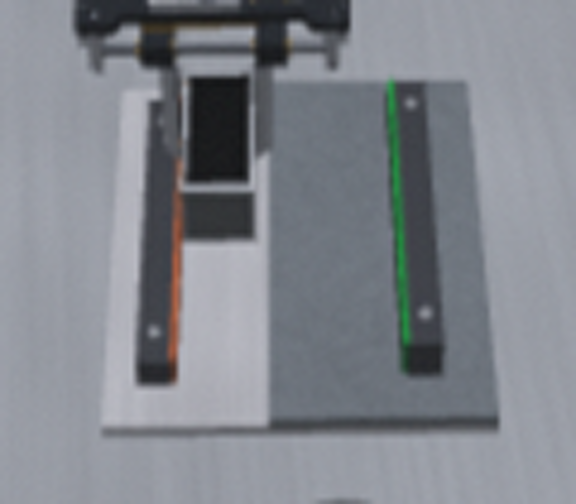

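Call:
jog_arm:
  moves:
    - [0, 0, 0, 2.5, -2, 0, 45]
    - [0, 0, 0, 0, 0, 0, 94]
    - [0, 0, 0, 0, 0, 0, 94]
    - [0, 0, 0, 0, 0, 0, 94]
    - [0, 0, 0, 0, 0, 0, 94]

```text
time: 9.22
tool_pos: [0.508, 0.1085, 0.1308]
ee_rot: [3.141, 0.007, -0.072]
wrist_force: [0.4, -0.1, 0.6]
width: 0.0864
```

Call:
jog_arm:
  moves:
    - [0, -0.006, 0, 0, 0, 30, 94]
    - [0, 0, 0, 0, 0, 30, 94]
    - [0, 0, 0.1745, -4.5, 0.3, 0, 80]
    - [0, 0, 0.1745, -4.5, 0.3, 0, 75]
    - [0, 0, 0.1745, -4.5, 0.3, 0, 75]
    - [0, 0, 0.1745, -4.5, 0.3, 0, 75]
    - [0, 0, 0.1745, -4.5, 0.3, 0, 75]
    - [0, 0, 0.1745, -4.5, 0.3, 0, 75]
    - [0, 0, 0.1745, -4.5, 0.3, 0, 75]
    - [0, 0, 0.1745, -4.5, 0.3, 0, 75]
    - [0, 0, 0.1745, -4, 0.3, 0, 75]
    - [0, 0, 0, 0, 0, 0, 75]

```text
time: 10.72
tool_pos: [0.4681, 0.1111, 0.1911]
ee_rot: [-3.141, -0.0, 1.497]
wrist_force: [-0.2, -0.7, -1.0]
width: 0.0748
```

```bash
python3 v.py 7
```

```text
10.825 [0.46840137 0.11108762 0.1911733 ] [-3.14157726e+00 -1.62686586e-04  1.49590374e+00] [-0.41275913  0.56196842 -0.24105723] [ 0.01586063 -0.06734638 -0.0040569 ] 0.07504218858279336
```

View pics/zs7.png

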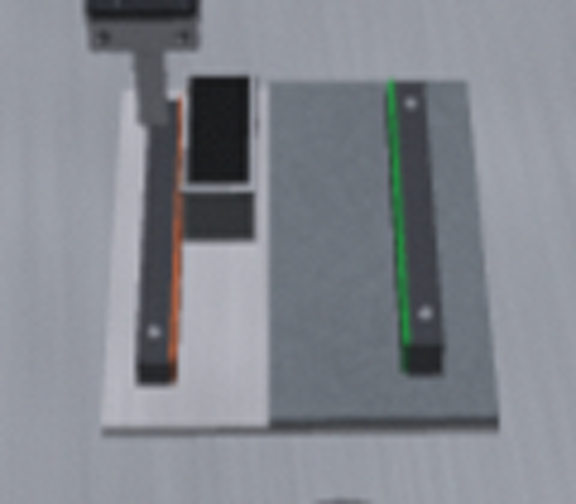

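View pics/zt7.png

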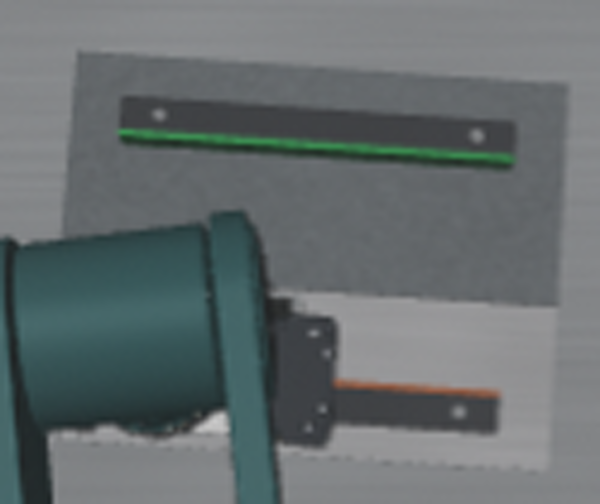

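Call:
jog_arm:
  moves:
    - [0, 0, 0, 0, 0, -30, 75]
    - [0, 0, 0, 0, 0, -26, 75]
    - [0, 0, 0, 0, 0, 0, 75]
    - [0, 0, 0, 4, -0.3, 0, 75]
    - [0, 0, 0, 4, -0.3, 0, 75]
    - [0, 0, 0, 3, -0.2, 0, 75]
    - [0, 0, 0, 3, -0.2, 0, 75]
    - [0, 0, 0, 0, 0, 0, 75]

```text
time: 11.82
tool_pos: [0.4818, 0.1103, 0.1365]
ee_rot: [-3.139, -0.0, 1.498]
wrist_force: [-6.3, 0.2, 5.1]
width: 0.0753
```

Call:
jog_arm:
  moves:
    - [0, 0, 0, 2, -0.15, 0, 75]
    - [0, 0, 0, 0, 0, 0, 75]

```text
time: 12.08
tool_pos: [0.4832, 0.1102, 0.1365]
ee_rot: [-3.138, -0.0, 1.498]
wrist_force: [-7.4, -0.0, 5.8]
width: 0.0748
```

```bash
python3 v.py 8
```

```text
12.175 [0.48322996 0.11018646 0.13646516] [-3.13770530e+00 -3.73696640e-04  1.49827695e+00] [-7.13273404  0.20592225  5.21288533] [ 0.08943336  1.34430127 -0.04269545] 0.07505023944000307
```

View pics/zs8.png

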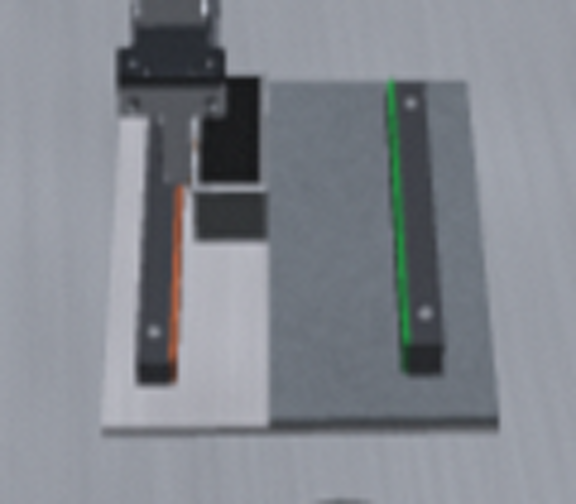

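Call:
jog_arm:
  moves:
    - [0, 0, 0, 2.6, -0.2, 4.2, 75]
    - [0, 0, 0, 2.6, -0.2, 4.1, 75]
    - [0, 0, 0, 3.2, -0.2, 3.7, 75]
    - [0, 0, 0, 3.3, -0.2, 3.6, 75]
    - [0, 0, 0, 0, 0, 0, 75]

```text
time: 12.8
tool_pos: [0.4956, 0.1093, 0.1519]
ee_rot: [-3.14, -0.0, 1.498]
wrist_force: [-5.9, 0.1, 3.6]
width: 0.0752
```

```bash
python3 v.py 9
```

```text
12.9 [0.49536207 0.10927249 0.1516574 ] [-3.13924016e+00 -3.68808187e-04  1.49830912e+00] [-6.53213793  0.47147649  2.94497722] [ 0.11784598  1.08993797 -0.06875167] 0.07467596956839287
```

View pics/zs9.png

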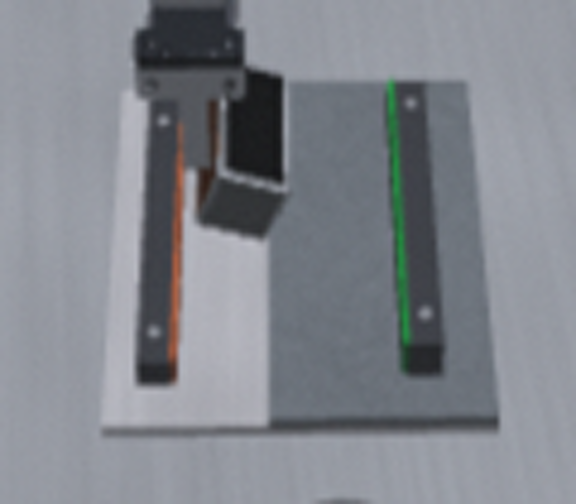

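Rolling well, about 20° now, still parallel. Continue along the arc.

Call:
jog_arm:
  moves:
    - [0, 0, 0, 3.8, -0.3, 3.1, 75]
    - [0, 0, 0, 3.8, -0.3, 3, 75]
    - [0, 0, 0, 4.3, -0.3, 2.4, 75]
    - [0, 0, 0, 4.3, -0.3, 2.2, 75]
    - [0, 0, 0, 0, 0, 0, 75]

```text
time: 13.52
tool_pos: [0.5133, 0.1078, 0.1622]
ee_rot: [3.139, -0.0, 1.498]
wrist_force: [-2.3, -0.2, 4.9]
width: 0.0746
```

```bash
python3 v.py 10
```

```text
13.625 [0.51290641 0.10788033 0.16201023] [ 3.13994415e+00 -4.07517693e-04  1.49837417e+00] [-2.60611529 -0.43862651  4.49369855] [ 0.0605265   0.22784647 -0.00477915] 0.07491061049876592
```

View pics/zs10.png

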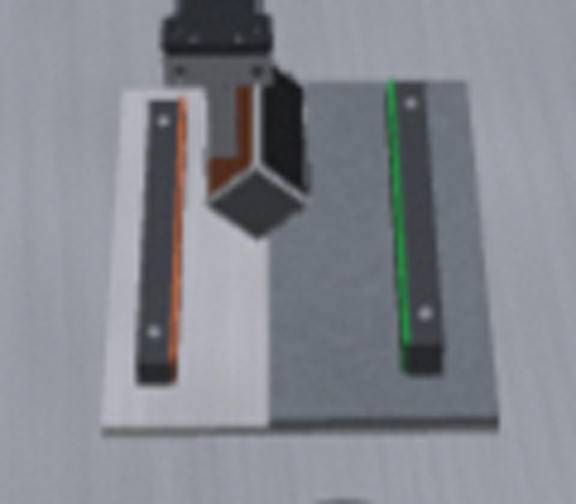

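Call:
jog_arm:
  moves:
    - [0, 0, 0, 3, -0.2, 1, 75]
    - [0, 0, 0, 3, -0.2, 1, 75]
    - [0, 0, 0, 3, -0.2, 1, 75]
    - [0, 0, 0, 3, -0.2, 0.6, 75]
    - [0, 0, 0, 0, 0, 0, 75]

```text
time: 14.25
tool_pos: [0.5248, 0.107, 0.1653]
ee_rot: [3.141, -0.0, 1.498]
wrist_force: [-0.4, 0.9, 3.1]
width: 0.0746
```

```bash
python3 v.py 11
```

```text
14.35 [0.52441914 0.10704315 0.16512863] [ 3.14140579e+00 -1.05042026e-04  1.49845830e+00] [-0.66519815 -0.11510511  3.61405505] [0.05057213 0.14854042 0.04417315] 0.0752414071408115
```

View pics/zs11.png

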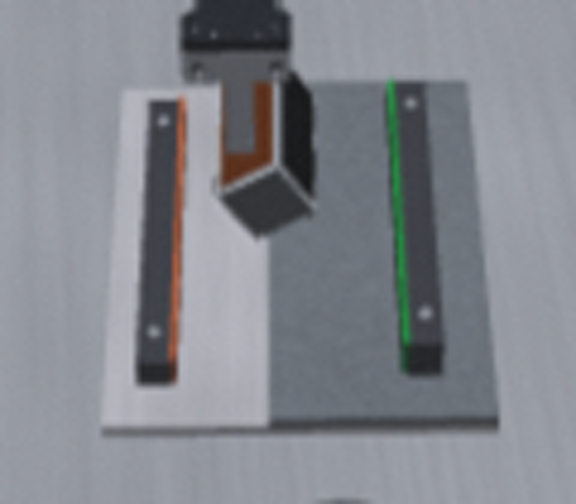

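Call:
jog_arm:
  moves:
    - [0, 0, 0, 3, -0.2, 0.3, 75]
    - [0, 0, 0, 3, -0.2, 0.3, 75]
    - [0, 0, 0, 3, -0.2, 0, 75]
    - [0, 0, 0, 0, 0, 0, 75]

```text
time: 14.85
tool_pos: [0.5333, 0.1063, 0.1652]
ee_rot: [-3.141, 0.0, 1.498]
wrist_force: [-0.9, -0.3, -0.5]
width: 0.075
```

```bash
python3 v.py 12
```

```text
14.95 [0.5326858  0.10638317 0.16460992] [-3.13920332e+00  3.11202633e-04  1.49848247e+00] [ 0.84299107 -0.34520893 -0.04135784] [0.02367655 0.00627937 0.02589588] 0.07504419115427917
```

View pics/zs12.png

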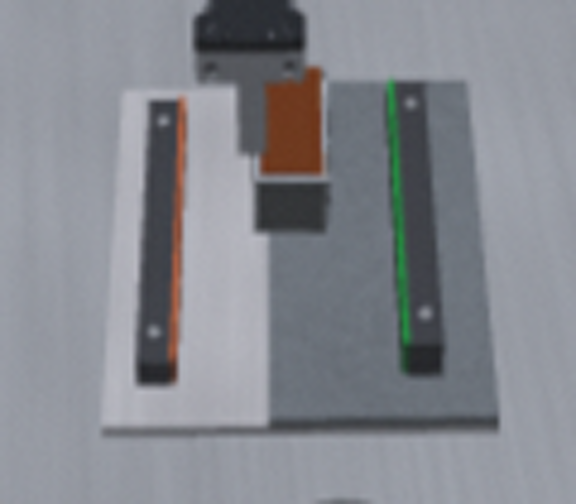

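Call:
jog_arm:
  moves:
    - [0, 0, 0, -12, 0.9, 0, 75]
    - [0, 0, 0, -12, 0.9, 0, 75]
    - [0, 0, 0, 0, 0, -18, 75]
    - [0, 0, 0, 0, 0, -19, 75]
    - [0, 0, 0, 6, -0.4, 0, 75]
    - [0, 0, 0, 8, -0.6, 0, 75]
    - [0, 0, 0, 8, -0.6, 0, 75]
    - [0, 0, 0, 8, -0.6, 0, 75]
    - [0, 0, 0, 8, -0.6, 0, 75]
    - [0, 0, 0, 8, -0.6, 0, 75]
    - [0, 0, 0, 0, 0, 0, 75]

```text
time: 16.32
tool_pos: [0.5567, 0.1047, 0.1289]
ee_rot: [3.139, -0.0, 1.498]
wrist_force: [-0.6, -0.6, -0.2]
width: 0.0752
```

```bash
python3 v.py 13
```

```text
16.425 [0.55654491 0.10474657 0.1291391 ] [ 3.13815483e+00 -2.77387495e-04  1.49840615e+00] [-0.42695534 -0.80827053  1.17669619] [ 0.05341179  0.00989417 -0.02024996] 0.07522285510629784
```

View pics/zs13.png

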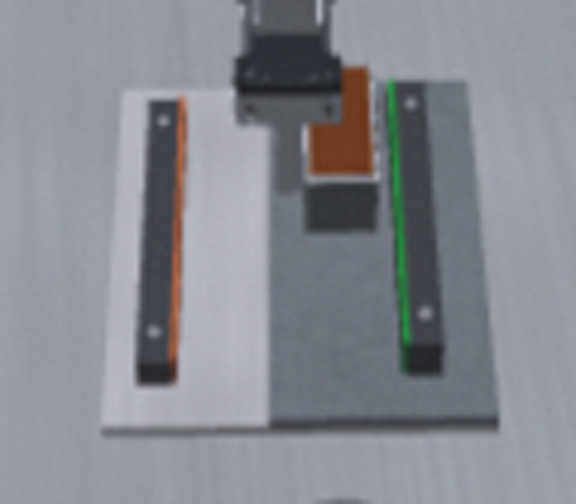

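Call:
jog_arm:
  moves:
    - [0, 0, 0, 5, -0.4, 0, 75]
    - [0, 0, 0, 5, -0.4, 0, 75]
    - [0, 0, 0, 3, -0.2, 0, 75]
    - [0, 0, 0, 2, -0.1, 0, 75]
    - [0, 0, 0, 0, 0, 0, 75]

```text
time: 17.05
tool_pos: [0.5681, 0.1041, 0.1292]
ee_rot: [-3.135, 0.0, 1.499]
wrist_force: [-10.6, 0.0, 6.8]
width: 0.0748
```

```bash
python3 v.py 14
```

```text
17.15 [0.56807991 0.10404609 0.12922239] [-3.13554181e+00  1.08883124e-04  1.49850978e+00] [-8.76131122  0.50161531  5.65256881] [ 0.06449037  1.61416045 -0.16000879] 0.07504706056661721
```

View pics/zs14.png

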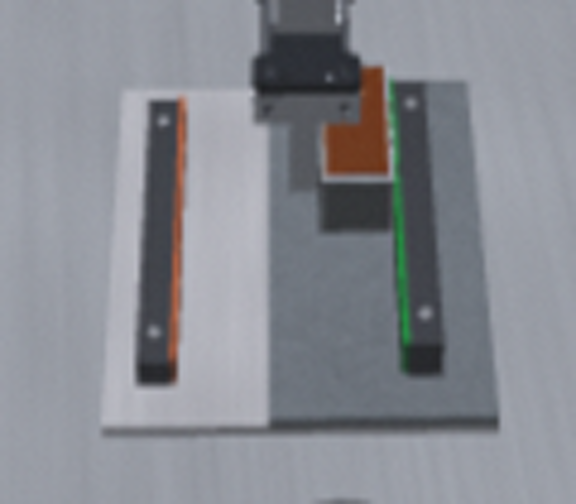

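View pics/zt14.png

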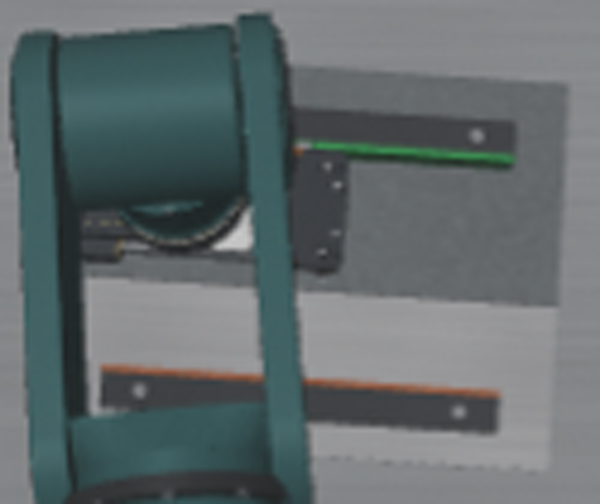

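```bash
cat > e.py <<'E'
from h import *
import sys
S=[.5381,.0382,-.0719];c,s=np.cos(S[2]),np.sin(S[2])
for a in sys.argv[1:]:
    u,v,z=map(float,a.split(','))
    p=atz("side",np.array([u,v])/4.8+[190,150]-.4,z/1e3)-[S[0],S[1],0]
    print(a,np.round([c*p[0]+s*p[1],-s*p[0]+c*p[1]],4))
E
python3 e.py 390,231,15 321,231,15 390,180,65 384,67,65 405,371,17 388,81,47 254,240,8
```

```text
390,231,15 [0.084  0.0052]
321,231,15 [0.0373 0.0059]
390,180,65 [0.0825 0.0029]
384,67,65 [0.0831 0.1169]
405,371,17 [ 0.0882 -0.1231]
388,81,47 [0.0866 0.1226]
254,240,8 [-0.0082  0.0048]
```

Call:
jog_arm:
  moves:
    - [0, 0, 0, -6, 0.4, 0, 75]
    - [0, 0, 0, -8, 0.6, 10, 75]
    - [0, 0, 0, 0, 0, 35, 75]
    - [0, 0, 0, 0, 0, 35, 75]
    - [0, 0, -0.1745, 5, -0.4, 0, 94]
    - [0, 0, -0.1745, 5, -0.4, 0, 94]
    - [0, 0, -0.1745, 5, -0.4, 0, 94]
    - [0, 0, -0.1745, 5, -0.4, 0, 94]
    - [0, 0, -0.1745, 5, -0.4, 0, 94]
    - [0, 0, -0.1745, 5, -0.4, 0, 94]
    - [0, 0, -0.1745, 5, -0.4, 0, 94]
    - [0, 0, -0.1745, 5, -0.4, 0, 94]

```text
time: 18.65
tool_pos: [0.5967, 0.1015, 0.2098]
ee_rot: [3.141, -0.002, 0.097]
wrist_force: [-0.5, -0.4, -0.5]
width: 0.0938
```

Call:
jog_arm:
  moves:
    - [0, 0, -0.1745, 0, 0, 0, 94]
    - [0, 0, 0, 0, 0, 0, 94]

```text
time: 18.9
tool_pos: [0.5965, 0.1015, 0.2096]
ee_rot: [-3.141, -0.002, -0.07]
wrist_force: [0.8, -0.2, -0.9]
width: 0.0937
```

Call:
jog_arm:
  moves:
    - [0, 0, -0.002, 4.5, 0, -22, 94]
    - [0, 0, 0, 0, 0, -22, 94]
    - [0, 0, 0, 0, 0, -18, 94]
    - [0, 0, 0, 0, 0, 0, 94]

```text
time: 19.4
tool_pos: [0.5998, 0.1015, 0.1449]
ee_rot: [3.141, 0.003, -0.073]
wrist_force: [-0.2, -0.4, 0.4]
width: 0.094
```

```bash
python3 v.py 15
```

```text
19.5 [0.60104531 0.1016046  0.14727336] [-3.14145118e+00 -9.27752128e-04 -7.32355003e-02] [-0.7376976   0.03347077  0.67006733] [-0.03736933  0.08469664 -0.04311325] 0.09409009431863077
```

View pics/zs15.png

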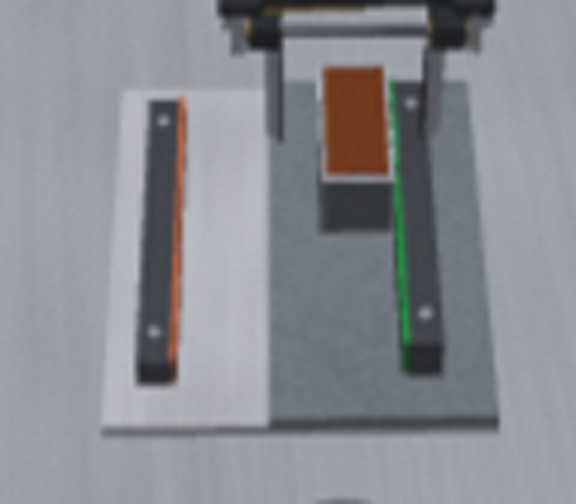

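Call:
jog_arm:
  moves:
    - [0, 0, 0, 0, 0, 0, 45]
    - [0, 0, 0, 0, 0, 0, 45]
    - [0, 0, 0, 0, 0, 0, 45]
    - [0, 0, 0, 0, 0, 0, 45]
    - [0, 0, 0, 0, 0, 0, 45]
    - [0, -0.002, 0, 1.5, -0.1, 0, 45]
    - [0, -0.002, 0, 1.5, -0.1, -0.5, 45]
    - [0, -0.002, 0, 1.5, -0.1, -0.5, 45]
    - [0, 0, 0, 0, 0, 0, 45]

```text
time: 20.62
tool_pos: [0.6023, 0.1015, 0.1468]
ee_rot: [3.141, 0.003, -0.074]
wrist_force: [-10.8, -0.2, 11.8]
width: 0.0493
```

Call:
jog_arm:
  moves:
    - [0, 0, 0, 0, 0, 1, 45]
    - [0, 0, 0, 0.14, 2, 1, 45]
    - [0, 0, 0, 0.14, 2, 0, 45]
    - [0, 0, 0, 0, 0, 0, 45]

```text
time: 21.12
tool_pos: [0.6024, 0.1023, 0.1468]
ee_rot: [3.134, 0.003, -0.075]
wrist_force: [-9.4, -8.1, 5.3]
width: 0.0499
```

```bash
python3 v.py 16
```

```text
21.225 [0.60247923 0.10227521 0.14684661] [ 3.13424611  0.00343487 -0.0747297 ] [-9.06103849 -7.45545352  5.1921899 ] [-1.44276578  1.85114769 -0.00580166] 0.04980188564338962
```

View pics/zs16.png

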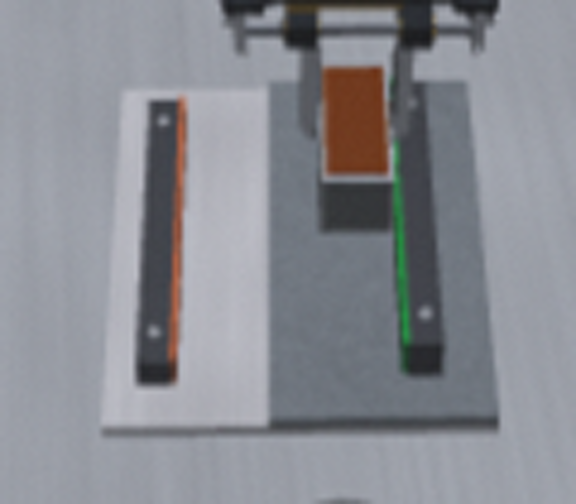

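Call:
jog_arm:
  moves:
    - [0, 0, 0, 0.1, 1.5, 0, 45]
    - [0, 0, 0, -0.14, -2, 0, 45]
    - [0, 0, 0, -0.43, -6, 0, 45]
    - [0, 0, 0, -0.58, -8, 0, 45]
    - [0, 0, 0, -0.58, -8, 0, 45]
    - [0, 0, 0, -0.58, -8, 0, 45]

```text
time: 21.98
tool_pos: [0.6006, 0.079, 0.1469]
ee_rot: [-3.133, 0.002, -0.072]
wrist_force: [-6.4, 11.0, 2.7]
width: 0.0499
```

```bash
python3 v.py 17
```

```text
22.075 [0.60057319 0.07784175 0.14687244] [-3.13476914e+00  2.46258820e-03 -7.30023301e-02] [-6.97309389  7.85306834  3.62468375] [ 1.3058878   1.48705214 -0.06303518] 0.04929530601097426
```

View pics/zs17.png

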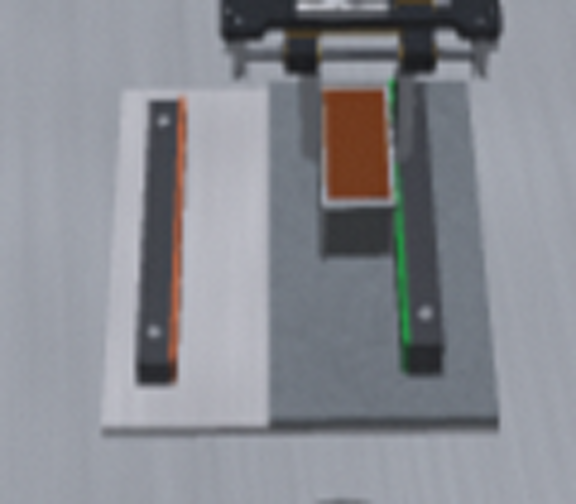

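Call:
jog_arm:
  moves:
    - [0, 0, 0, -0.4, -8, 0, 45]
    - [0, 0, 0, -0.5, -8, 0, 45]
    - [0, 0, 0, -0.55, -8, 0, 45]
    - [0, 0, 0, -0.55, -8, 0, 45]
    - [0, 0, 0, -0.55, -8, 0, 45]
    - [0, 0, 0, -0.55, -8, 0, 45]
    - [0, 0, 0, -0.57, -8, 0, 45]
    - [0, 0, 0, -0.57, -8, 0, 45]
    - [0, 0, 0, -0.57, -8, 0, 45]
    - [0, 0, 0, -0.57, -8, 0, 45]
    - [0, 0, 0, -0.57, -8, 0, 45]
    - [0, 0, 0, 0, 0, 0, 45]

```text
time: 23.58
tool_pos: [0.5944, -0.0094, 0.1469]
ee_rot: [-3.133, 0.004, -0.073]
wrist_force: [-8.9, 9.8, 5.0]
width: 0.0501
```

```bash
python3 v.py 18
```

```text
23.675 [ 0.59436433 -0.0093727   0.14685343] [-3.13343988  0.00376541 -0.07273352] [-9.30761656 10.34896846  4.96154153] [ 1.64823239  1.60784969 -0.13998447] 0.05011386116982101
```

View pics/zs18.png

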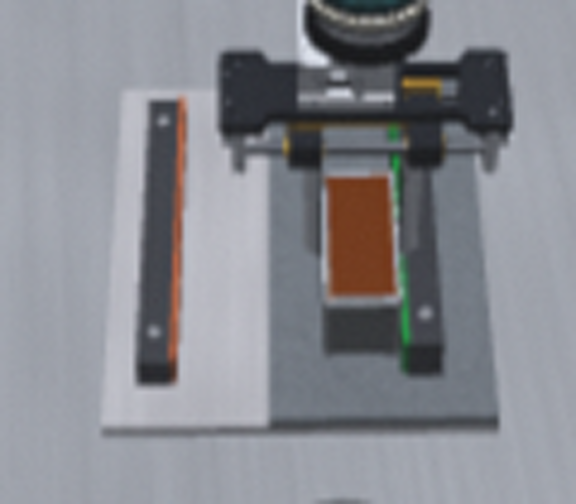

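```bash
python3 e.py 398,353,15 325,353,15 400,301,65 391,175,65 405,371,17
```

```text
398,353,15 [ 0.0846 -0.1058]
325,353,15 [ 0.0377 -0.1051]
400,301,65 [ 0.0843 -0.107 ]
391,175,65 [0.0834 0.0076]
405,371,17 [ 0.0882 -0.1231]
```

Call:
jog_arm:
  moves:
    - [0, 0, 0, -0.43, -6, 0, 45]
    - [0, 0, 0, -0.43, -6, 0, 45]
    - [0, 0, 0, -0.45, -6.3, 0, 45]
    - [0, 0, 0, 0, 0, 0, 45]
    - [0, 0, 0, 0, 0, 0, 45]

```text
time: 24.3
tool_pos: [0.5931, -0.0272, 0.1469]
ee_rot: [-3.133, 0.004, -0.073]
wrist_force: [-8.7, 10.4, 5.8]
width: 0.0498
```

```bash
python3 v.py 19
```

```text
24.4 [ 0.59306765 -0.02722382  0.14687248] [-3.13261402  0.00387419 -0.0725399 ] [-9.27874378 10.8750149   4.36225174] [ 1.78148442  1.68745057 -0.14106966] 0.04953353520922851
```

View pics/zs19.png

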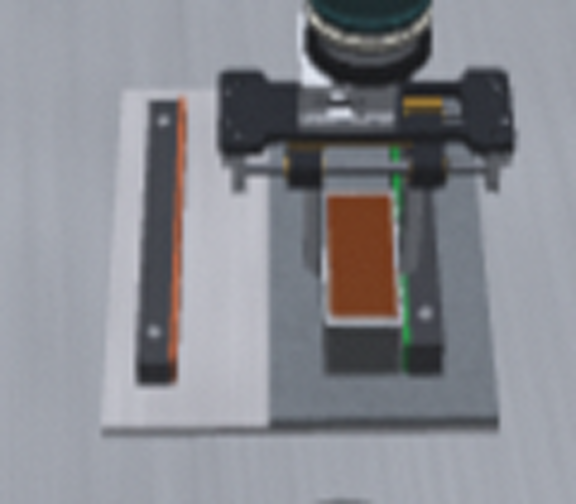

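Call:
jog_arm:
  moves:
    - [0, 0, 0, -1, 1.7, 0, 45]
    - [0, 0, 0, -1, 1.7, 0.5, 45]
    - [0, 0, 0, 0, 0, 0, 94]
    - [0, 0, 0, 0, 0, 0, 94]
    - [0, 0, 0, 0, 0, 0, 94]
    - [0, 0, 0, 0, 0, 0, 94]
    - [0, 0, 0, 0, 0, 20, 94]
    - [0, 0, 0, 0, 0, 40, 94]
    - [0, 0, 0, -20, 20, 40, 94]
    - [0, 0, 0, -50, 40, 20, 94]
    - [0, 0, 0, -50, 50, 0, 94]
    - [0, 0, 0, -50, 50, 0, 94]

```text
time: 25.9
tool_pos: [0.438, 0.1184, 0.2675]
ee_rot: [-3.14, -0.008, -0.075]
wrist_force: [0.3, -0.0, 1.1]
width: 0.0942
```

Call:
jog_arm:
  moves:
    - [0, 0, 0, -40, 50, 0, 94]
    - [0, 0, 0, -20, 50, 0, 94]
    - [0, 0, 0, 0, 40, 0, 94]
    - [0, 0, 0, 0, 0, 0, 94]

```text
time: 26.4
tool_pos: [0.3795, 0.2581, 0.267]
ee_rot: [-3.141, -0.006, -0.07]
wrist_force: [-0.6, -0.0, -0.3]
width: 0.0939
```

```bash
python3 v.py 20; python3 -c "
from h import *
for n in('top','side'):
  for l in['sauce_bottle','spice_jar','steel_cup','bar']: print(n,l,[([round(float(x)) for x in d['bbox']],round(d['conf'],2)) for d in look_for(l,n)][:1])"
```

```text
26.5 [0.38010319 0.25608442 0.26684788] [ 3.14121925 -0.00627154 -0.07336181] [ 0.84775275 -0.54058394 -0.77769704] [-0.07515711  0.0510909  -0.02000688] 0.09402561256475528
top sauce_bottle [([121, 189, 151, 217], 0.84)]
top spice_jar [([349, 221, 375, 237], 0.56)]
top steel_cup [([344, 176, 374, 202], 0.77)]
top bar []
side sauce_bottle [([227, 103, 241, 141], 0.63)]
side spice_jar [([210, 268, 230, 300], 0.97)]
side steel_cup [([247, 254, 276, 298], 0.67)]
side bar [([257, 189, 274, 229], 0.86)]
```

View pics/zs20.png

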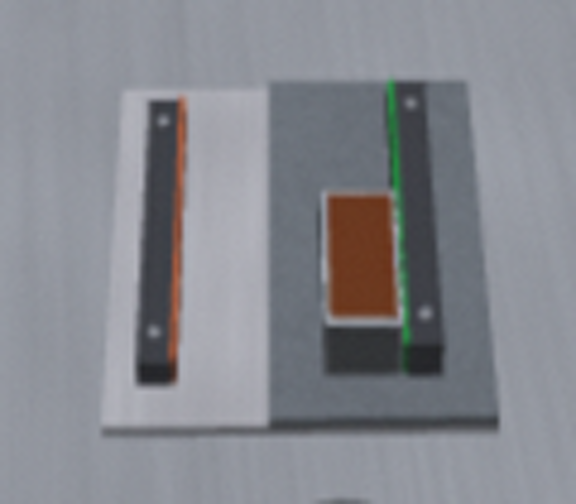

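View pics/zt20.png

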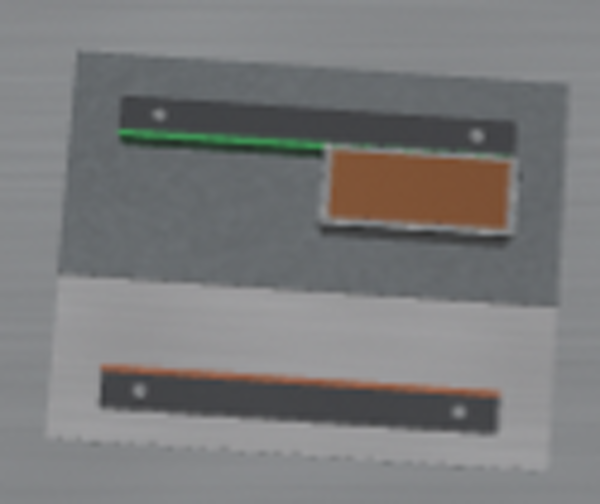

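```bash
python3 -c "
from bench import *
print(close_job(), get_obs()['time'])"
```

```text
the job is handed in; nothing more can be done
the job is handed in; nothing more can be done
```

The job is done and handed in; the last move and check ended at 26.5 s of the 72 s allowed.

**What I did**
1. I gripped the bar's top edge without lifting it and pressed the brown face on the copper pad with about 8 N. I slid it about 130 mm to the left-hand end.
2. I rolled it a quarter turn away from the robot over the step with two fingertips. It went over parallel to the step and dropped the last part onto the deck by itself.
3. I pushed the black face against the green pad. I re-gripped the bar, pressed it with 7–9 N and slid it to the right-hand end, where I let go and drew the arm clear.

**Last checks**
- **Bar:** both final pictures show it lying along the green pad with the brown face up. No gap to the pad shows, and its end is level with the pad's right end to within about 2 mm.
- **Bottle, jar and cup:** the networks find them where they started, within 1–4 pixels, which is the networks' own scatter.
- **Forces:** no reading was above about 12 N in any one direction.

**What disagreed**
- **End positions:** the two ways of reading the bar from the side camera differ by 3–5 mm, so the left-hand turning point (about +65 mm from mid length) is only known to that accuracy.
- **Networks:** the network did not find the bar in the last top picture, but it is plain to see there.

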